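# Take a signal-beacon head off its bayonet base

### The job

Take the head of the signal beacon off its base so that its lamp board can be changed: press the release button beside it fully down, turn the head counter-clockwise (seen from above) up to a quarter turn until you feel it come up against its stop, lift it straight off, and stand it upright in the round hole of the small plywood nest standing near the base, with its flange flat on the wood. Work gently by feel: the plastic bayonet lugs break if the head is turned hard against the lock or the stop, pulled before it is free, or pushed hard; do not hammer the button or slam the head into the nest. Leave the solder spool, the ferrule tin and the small screwdriver where they are.

Things in the scene. Friction and masses are not known exactly. Their poses are not given: they have to be found in the camera images.
- head_grip (a point): Beacon head (loose, 0.13-0.20 kg, 77 mm high); this point is on its axis, half-way up the black ribbed grip cylinder (54 mm across, 34 mm high). Above the grip: a clear dome, its top 38 mm above this point; below: a black flange 67 mm across, 6 mm thick, its underside 23.5 mm below this point. z: axis, up. Fitted, this point is 75 mm over the bench and its x within 0.05 rad of the base's.
- head_foot (a point): Centre of the foot of the head's spigot, 39 mm below head_grip, same axes. The grey spigot is 40 mm across and 15.5 mm long up to the flange. Two lugs, 4 mm thick and 12 mm wide, stand out of it to 26 mm from the axis on its +x and -x sides, 6-10 mm above the foot. The flange's rim has a notch for the lock pin on its -x side, below the grip's white index line.
- beacon_base: Beacon base, fixed: grey box 150 x 96 mm, 30 mm high, on a steel plate 206 x 136 x 6 mm, with a black round collar 85 mm across, its top at 50 mm, in which the head sits. Origin on the bench, on the vertical axis of collar and fitted head; z up; the release button is on its -x side. A sprung plate pushes the fitted head up with about 6 N; it can go down 1.5 mm and sideways 2 mm to hard contact.
- mount_axis (a point): On the base's axis, level with the collar's top. A steel ring in the collar holds the lugs. Unlocked, the head turns counter-clockwise (friction up to 0.2 N m) to a rubber-faced stop met 38-88 deg from its start: the ring's setting varies, hidden and not measured. Torque there rises 0.25 N m per deg; lugs break near 0.65 N m or 25 N of pull. It lifts off at the stop or up to 2 deg before it, not earlier.
- release (a joint): Release button's travel in m: 0 up (locked), 0.007 fully down. It carries the lock pin, which stands 5.5 mm above the collar in the flange's notch and frees the head to turn once the button is down more than 4.5 mm. It moves down under about 3.5 N, meets a hard stop at the end and stays down when let go.
- release_top (a point): Centre of the top of the release button: an aluminium plunger 18 mm across in a black boss 27 mm across, 66 mm from the head's axis on the base's -x side. Up, its top is 55 mm above the bench and 10 mm above the boss; fully down it is 48 mm above the bench. It is pressed straight down.
- nest_seat (a point): Small plywood nest, fixed: block 112 x 112 x 28 mm with a vertical round hole through it, 58 mm across, chamfered 2 mm. This point is the centre of the hole's mouth, in the top face, 28 mm above the bench; z up. Spigot and lugs go in at any turn (about 2 mm play all round); the flange then rests on the top, with head_grip 23.5 mm above this point.
- nest: The plywood nest; origin under its centre, on the bench, 28 mm below nest_seat.
- head: The beacon head; origin at its foot, the same point and axes as head_foot.
- spool: Bystander: solder spool standing on its flange, 54 mm across, 55 mm high; origin under its centre.
- tin: Bystander: round white ferrule tin, 62 mm across, 24 mm high; origin under its centre.
- driver: Bystander: small black screwdriver, lying, 130 mm long, 25 mm thick, along its y axis (handle to +y); origin under its centre.

How it is judged:
By the outcome, as a careful person would: the job done as asked, in the order asked, and still so for the second after the job is handed in, with the robot touching nothing.
It also fails if it takes over 72 s, if anything falls off the work surface, if the arm or the gripper's body presses on something with over 40 N, if the wrist force passes 120 N, or if a joint passes its speed limit or range.

### The arm

A 6-joint arm with a two-finger parallel gripper is mounted at the origin on a cart in front of the work surface, level with it; the furniture and walls round the work are solid. World frame = base frame: x ahead of the robot, y to its left, z up, the work surface at z = 0. Lengths are in m, angles in rad, forces in N, time in s.
With the tool pointing down it reaches from about 0.35 to 0.975 m from the base axis. Payload 4.9 kg.
Tool frame: the origin (TCP) lies midway between the tips of the shut fingers; the grasp point (between the pads) lies 19 mm behind it; z points along the fingers, y is the line along which they close (so a half turn about z gives the same grasp; the last joint's range is limited). The gripper opens to 85 mm and grips with 20 to 120 N. Pads are 22 mm wide; open, the fingers measure 114 mm over their backs; the gripper's body (76 mm by 85 mm) begins 54 mm behind the grasp point. The pads swing forward as they close: fully open they stand 13 mm farther back than shut.
Start: joints at [-1.228, 0.053, 1.613, -0, 1.476, -0.119], TCP at [0.278, -0.56, 0.196] pointing down, gripper open.
Joint ranges: [-3.01, 3.01], [-1.01, 2.22], [0.06, 2.58], [-1.02, 4.17], [0.09, 2.62], [-3.14, 3.14]. Speed limits (rad/s): [2.57, 2.57, 3.14, 3.14, 3.14, 3.14].

### API

Orientations are given as a unit quaternion [w, x, y, z].
In Python, from plant import state, grab_frame, camera_info, job_done, spot_in, masks_of, pinpoint gives the robot as it stands.
- The arm moves only by the shell command python3 -m handwheel 'ROWS' [OPENING]. ROWS is JSON, a list that holds one entry, the list of rows, each a list of 6 numbers: the shift along the world's x, y, z in m, then the turn, a rotation vector about the world's x, y, z in degrees. In form: [[[tx, ty, tz, ax, ay, az], ...]]. A call has 1 to 20 rows; each row shifts and turns the commanded pose from where the row before left it; what a row does not reach is not made up. A row lasts 1/12 s, in which the tool goes at most 41.7 mm and 7.16 degrees, less where a joint would pass 70% of its speed; a pose out of reach is approached as far as the arm can. A call is refused whole if a number of a shift passes 0.0417 or a number of a turn 7.16, either way. A call with a gripper value outside its range is refused whole. OPENING is the opening, from 0 (shut) to 1 (fully open), set as the call begins (- or left out, the last holds). The fingers move at their own pace and stop on an object; the grip force is fixed at half the most. Time passes only in rows, so rows that do not move let the fingers close. It gives the time, the measured TCP pose, the force, the opening and the grip force at its end, in the units of the state.
- state(): the state, without advancing time (a new reading comes with each control period).
- grab_frame(name): name is "side" or "top" or "wrist"; returns (picture, depth): 384x512x3 uint8, blue, green, red; 384x512 float32, m along the optical axis (not along the pixel's ray), 0 where there is no reading.
- camera_info(name): a dict with "fx", "fy", "cx", "cy" (pixels), "T" (4x4, takes a point from camera to world coordinates). Camera axes: x right, y up, looking along -z (the intrinsics and any distortion apply to the point x, -y, -z); pixel columns grow to the right and rows downward; lengths in m; the calibration is good to about 2 mm. A picture is of the moment at which its call begins: read the wrist's pose just before it. camera_info takes no time and is no camera call; for the wrist camera it gives the pose at the moment of the call.
- job_done(): hands the job in; it is judged then, once.
Trained networks look in the newest picture that a camera, given by its name, has taken for a name from the list of things; names that differ only in an ending like _2 or _b are one class to them, and where a whole thing is asked for, a point or a joint stands for the part that bears it (a point fixed in the world has none). Each returns a list of dicts, best first, with "conf" (0 to 1); they miss things now and then, are a little off and sometimes report something else, mostly with a low value. They report only what shows in the picture. A call takes as long as a camera call.
- spot_in(camera, thing): "box" ([left, top, width, height] in pixels, round what is visible of it).
- masks_of(camera, thing): "region" (384x512 bool, what is visible of it) and "box" ([left, top, width, height] in pixels, round what is visible of it).
- pinpoint(camera, thing): "position" ([column, row] in pixels: a listed point, or the origin of a listed thing).
The state is a dict: "time": time; "joint_pos": joint angles; "joint_vel": joint speeds; "joint_efforts": joint torques, N m; "tool_pos": TCP position; "tool_rot": TCP orientation; "contact_force": force on the tool from outside, world axes, zero at the start; "ft_torque": the same for the moment, N m; "gripper_width": opening from 0.0 (shut) to 1.0 (fully open); "grasp_force": force on a finger pad.
Only numpy, scipy, OpenCV 4.12 (cv2) and the standard library are available. Lean on these libraries where they do the work, as an engineer would, in place of code of your own. Each camera call takes 0.05 s, during which the arm holds its last target. There are 200 camera calls.

## Working session

There is one attempt and no reset: what is moved stays moved. The work goes in short steps, Python scripts to look and compute and a shell command to move; the robot and the scene stay as the last step left them, time stands still between calls to the robot, and variables do not carry over. Pictures are saved under pics/ and viewed, at most 12 in all, crops included, and the job is handed in when it is done.

```bash
mkdir -p pics; cat > h.py <<'E'
import numpy as np, cv2
from plant import *
def look(cam, things, save=None):
    im,d=grab_frame(cam); c=camera_info(cam)
    if save: cv2.imwrite(f'pics/{save}.png',im)
    out={}
    for t in things:
        r=pinpoint(cam,t)
        out[t]=[(np.round(q['position'],1).tolist(),round(q['conf'],2)) for q in r[:2]]
    return im,d,c,out
def ray(c,px):
    v=np.array([(px[0]-c['cx'])/c['fx'],-(px[1]-c['cy'])/c['fy'],-1.]); T=np.array(c['T'])
    return T[:3,3],T[:3,:3]@v
def atz(c,px,z):
    o,v=ray(c,px); return o+v*(z-o[2])/v[2]
Z=dict(head_grip=.075,release_top=.055,nest_seat=.028,mount_axis=.05,beacon_base=0,nest=0,spool=0,tin=0,driver=0)
E
python3 - <<'E'
from h import *
for cam in ('top','side'):
    im,d,c,o=look(cam,list(Z),cam)
    for k in {k:v for k,v in c.items() if k not in('T','fx','fy','cx','cy')}: print(k,c[k])
    print(cam,'pos',np.array(c['T'])[:3,3].round(3))
    for t in o:
        for p,cf in o[t]: print(t,p,cf,atz(c,p,Z[t]).round(3))
s=state();print(s['time'],s['tool_pos'],s['tool_rot'],s['contact_force'],s['gripper_width'])
cv2.imwrite('pics/both.png',cv2.resize(np.hstack([cv2.imread('pics/top.png'),cv2.imread('pics/side.png')]),(800,300)))
E
```

```text
top pos [0.326 0.077 1.286]
head_grip [181.0, 221.6] 0.96 [0.551 0.261 0.075]
release_top [187.0, 245.5] 0.5 [0.493 0.247 0.055]
release_top [181.0, 223.3] 0.28 [0.55  0.264 0.055]
nest_seat [290.7, 216.3] 0.92 [ 0.572 -0.02   0.028]
mount_axis [180.8, 228.2] 0.81 [0.538 0.265 0.05 ]
beacon_base [185.0, 225.9] 0.64 [0.553 0.262 0.   ]
nest [287.7, 216.1] 0.82 [ 0.578 -0.014  0.   ]
nest [181.1, 229.0] 0.17 [0.545 0.272 0.   ]
spool [275.9, 160.1] 0.98 [0.736 0.016 0.   ]
tin [337.8, 157.1] 0.79 [ 0.744 -0.156  0.   ]
driver [204.8, 159.4] 0.79 [0.739 0.212 0.   ]
side pos [0.433 1.03  0.566]
head_grip [271.2, 230.5] 0.62 [0.552 0.266 0.075]
release_top [302.6, 235.5] 0.5 [0.485 0.237 0.055]
nest_seat [279.6, 191.0] 0.75 [ 0.578 -0.019  0.028]
mount_axis [271.3, 240.2] 0.8 [0.55  0.266 0.05 ]
beacon_base [273.2, 259.6] 0.86 [0.544 0.268 0.   ]
nest [279.6, 196.2] 0.73 [ 0.58 -0.04  0.  ]
spool [221.0, 198.2] 0.79 [0.742 0.016 0.   ]
tin [238.8, 176.3] 0.77 [ 0.729 -0.142  0.   ]
tin [280.2, 189.8] 0.71 [ 0.585 -0.082  0.   ]
driver [271.5, 225.9] 0.74 [0.573 0.127 0.   ]
driver [194.8, 234.8] 0.48 [0.749 0.216 0.   ]
1.0 [ 0.27848121 -0.55953556  0.19572408] [ 2.72540805e-05  9.73457504e-01  2.28867837e-01 -2.20263784e-06] [-0.29890179  0.58810675  0.41192072] 0.9987823525171342
```

View pics/both.png

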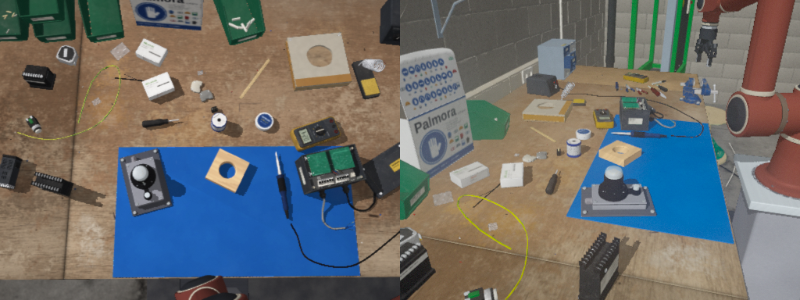

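The top view (shown at 0.78 scale) has the base and head at about px (181,222) and its button towards the robot. The nest is at (290,216), and the bystanders are behind it. I'm moving above the button with the fingers shut.

```bash
python3 -m handwheel '[[[0.0105,0.040,0.003,0,0,0],[0.0105,0.040,0.003,0,0,0],[0.0105,0.040,0.003,0,0,0],[0.0105,0.040,0.003,0,0,0],[0.0105,0.040,0.003,0,0,0],[0.0105,0.040,0.003,0,0,0],[0.0105,0.040,0.003,0,0,0],[0.0105,0.040,0.003,0,0,0],[0.0105,0.040,0.003,0,0,0],[0.0105,0.040,0.003,0,0,0],[0.0105,0.040,0.003,0,0,0],[0.0105,0.040,0.003,0,0,0],[0.0105,0.040,0.003,0,0,0],[0.0105,0.040,0.003,0,0,0],[0.0105,0.040,0.003,0,0,0],[0.0105,0.040,0.003,0,0,0],[0.0105,0.040,0.003,0,0,0],[0.0105,0.040,0.003,0,0,0],[0,0,0,0,0,0],[0,0,0,0,0,0]]]' 0
python3 - <<'E'
from h import *
s=state();print(s['joint_pos'],s['tool_pos'],s['tool_rot'],s['contact_force'],s['ft_torque'])
im,d,c,o=look('wrist',['head_grip','release_top','mount_axis','beacon_base','nest_seat'],'w1')
print(np.array(c['T']).round(3))
for t in o:
    for p,cf in o[t]: print(t,p,cf,atz(c,p,Z[t]).round(4))
E
```

```text
time: 2.67
tool_pos: [0.4674, 0.1624, 0.2497]
tool_rot: [0.0, 0.973, 0.231, -0.0]
contact_force: [0.7, -0.3, 0.0]
gripper_width: 0.002
grasp_force: 0.0
[ 1.83909248e-01 -2.91639339e-01  1.83936551e+00 -1.89235656e-04
  1.59435497e+00  1.28871787e+00] [0.46738376 0.16235069 0.2496895 ] [ 8.24942847e-05  9.72979977e-01  2.30889357e-01 -2.48592912e-04] [ 0.69797078 -0.30715885  0.04434849] [-0.07091229  0.02647753  0.04366372]
[[ 0.447  0.86   0.247  0.53 ]
 [-0.895  0.43   0.122  0.192]
 [-0.001 -0.275  0.961  0.428]
 [ 0.     0.     0.     1.   ]]
head_grip [199.3, 44.9] 0.83 [0.5475 0.2593 0.075 ]
release_top [189.1, 110.7] 0.85 [0.4848 0.2466 0.055 ]
```

View pics/w1.png

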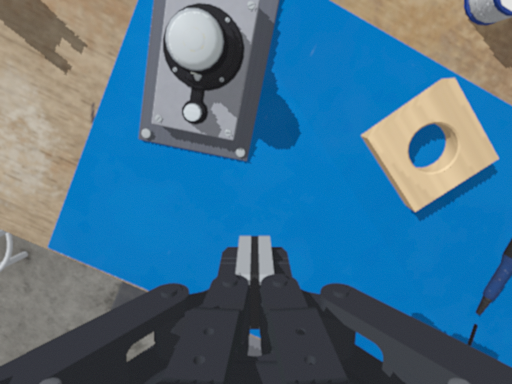

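The wrist view shows the plunger at about (193,112), the dome at (195,40) and the nest hole at (433,147). I'll go closer for one more look.

```bash
python3 -m handwheel '[[[0.0,0.024,-0.023,0,0,0],[0.0,0.024,-0.023,0,0,0],[0.0,0.024,-0.023,0,0,0],[0,0,0,0,0,0],[0,0,0,0,0,0]]]'
python3 - <<'E'
from h import *
im,d,c,o=look('wrist',['head_grip','release_top','mount_axis','beacon_base','nest_seat'],'w2')
for t in o:
    for p,cf in o[t]: print(t,p,cf,atz(c,p,Z[t]).round(4))
# points from depth: plunger/boss/dome
H,W=d.shape; u,v=np.meshgrid(np.arange(W),np.arange(H))
T=np.array(c['T']); P=np.stack([(u-c['cx'])/c['fx']*d,-(v-c['cy'])/c['fy']*d,-d],-1)@T[:3,:3].T+T[:3,3]
m=(d>0)
for t in ('release_top','head_grip'):
    r=masks_of('wrist',t)
    if r: 
        q=P[r[0]['region']&m]; print(t,r[0]['conf'],r[0]['box'],'z',np.percentile(q[:,2],[2,50,95,99]).round(4))
np.save('P.npy',P)
def cent(zl,zh,cx,cy,R):
    k=m&(P[...,2]>zl)&(P[...,2]<zh)&(np.hypot(P[...,0]-cx,P[...,1]-cy)<R); q=P[k]
    if len(q)>5:
        (x,y),r=cv2.minEnclosingCircle(q[:,:2].astype(np.float32)); print(zl,zh,len(q),q.mean(0).round(4),'circ',round(x,4),round(y,4),round(r,4))
cent(.051,.06,.486,.244,.018); cent(.105,.12,.548,.26,.05)
cent(.047,.053,.548,.26,.048)
E
```

```text
time: 3.38
tool_pos: [0.4664, 0.2319, 0.179]
tool_rot: [0.0, 0.973, 0.229, -0.002]
contact_force: [0.2, -0.6, 0.8]
gripper_width: -0.003
grasp_force: 0.0
release_top [245.7, 150.9] 0.83 [0.4839 0.248  0.055 ]
release_top 0.54 [241.6, 111.3, 19.4, 53.2] z [0.0489 0.0568 0.058  0.0586]
head_grip 0.58 [226.8, 29.1, 78.0, 84.9] z [0.0584 0.1118 0.1153 0.1159]
0.051 0.06 313 [0.4861 0.2449 0.0567] circ 0.4859 0.245 0.009
0.105 0.12 4012 [0.5492 0.262  0.1124] circ 0.5493 0.262 0.0247
0.047 0.053 1958 [0.5484 0.2624 0.0518] circ 0.5495 0.2622 0.0414
```

View pics/w2.png

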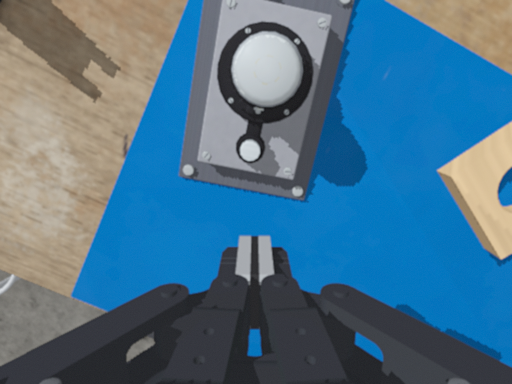

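Depth puts the plunger at (0.486,0.245) and the head axis at (0.5494,0.262). The distance between them comes to 65.6 mm, close to the given 66. Next is to move above the plunger and press gently.

```bash
python3 -m handwheel '[[[0.0065,0.0043,-0.025,0,0,0],[0.0065,0.0043,-0.03,0,0,0],[0.0065,0.0044,-0.03,0,0,0],[0,0,-0.02,0,0,0],[0,0,-0.008,0,0,0],[0,0,0,0,0,0],[0,0,0,0,0,0],[0,0,0,0,0,0]]]'
python3 -m handwheel '[[[0,0,-0.002,0,0,0],[0,0,-0.002,0,0,0],[0,0,-0.002,0,0,0],[0,0,-0.001,0,0,0],[0,0,-0.001,0,0,0],[0,0,0,0,0,0],[0,0,0,0,0,0]]]'
```

```text
time: 4.45
tool_pos: [0.4884, 0.2459, 0.0699]
tool_rot: [-0.0, 0.973, 0.229, 0.002]
contact_force: [0.2, -0.3, 0.8]
gripper_width: -0.001
grasp_force: 0.0
time: 5.03
tool_pos: [0.4869, 0.2455, 0.0596]
tool_rot: [0.0, 0.973, 0.229, -0.0]
contact_force: [0.6, -0.2, -1.4]
gripper_width: 0.001
grasp_force: 0.0
```

```bash
python3 -m handwheel '[[[0,0,-0.001,0,0,0],[0,0,-0.001,0,0,0],[0,0,-0.001,0,0,0],[0,0,-0.001,0,0,0],[0,0,-0.001,0,0,0],[0,0,-0.001,0,0,0],[0,0,0,0,0,0],[0,0,0,0,0,0],[0,0,0,0,0,0]]]'
python3 -m handwheel '[[[0,0,-0.001,0,0,0],[0,0,-0.001,0,0,0],[0,0,0,0,0,0],[0,0,0,0,0,0],[0,0,0,0,0,0]]]'
```

```text
time: 5.78
tool_pos: [0.487, 0.2455, 0.0537]
tool_rot: [-0.0, 0.973, 0.229, 0.0]
contact_force: [0.1, -0.7, -0.1]
gripper_width: 0.001
grasp_force: 0.0
time: 6.2
tool_pos: [0.4869, 0.2455, 0.0517]
tool_rot: [0.0, 0.973, 0.229, -0.0]
contact_force: [0.1, -0.4, -0.1]
gripper_width: -0.002
grasp_force: 0.0
```

```bash
python3 -m handwheel '[[[0,0,-0.001,0,0,0],[0,0,-0.001,0,0,0],[0,0,0,0,0,0],[0,0,0,0,0,0]]]'
python3 -m handwheel '[[[0,0,-0.001,0,0,0],[0,0,-0.0005,0,0,0],[0,0,0,0,0,0],[0,0,0,0,0,0]]]'
python3 - <<'E'
from h import *
s=state();print(s['contact_force'],s['ft_torque'])
im,d=grab_frame('wrist');cv2.imwrite('pics/w3.png',im)
E
```

```text
time: 6.53
tool_pos: [0.4869, 0.2454, 0.0496]
tool_rot: [0.0, 0.973, 0.229, -0.0]
contact_force: [0.3, 0.6, -0.4]
gripper_width: 0.001
grasp_force: 0.0
time: 6.87
tool_pos: [0.4869, 0.2455, 0.0481]
tool_rot: [-0.0, 0.973, 0.229, -0.0]
contact_force: [-0.1, -0.8, 0.1]
gripper_width: -0.003
grasp_force: 0.0
[-0.08584248 -0.77912713  0.12262905] [-0.03584396 -0.03837564  0.01329205]
```

View pics/w3.png

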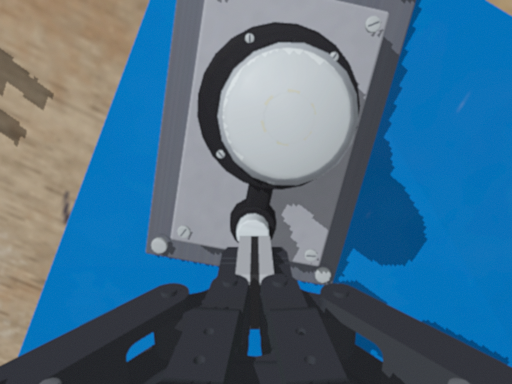

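```bash
python3 - <<'E'
from h import *
im,d=grab_frame('wrist');c=camera_info('wrist');T=np.array(c['T'])
def W(u,v):
    z=d[v,u];return (T[:3,:3]@np.array([(u-c['cx'])/c['fx']*z,-(v-c['cy'])/c['fy']*z,-z])+T[:3,3]).round(4)
for p in [(253,216),(253,222),(253,228),(253,234),(246,240),(264,240),(246,250),(246,260),(246,270),(290,110),(200,190),(254,205)]: print(p,W(*p))
def proj(X):
    q=T[:3,:3].T@(np.array(X)-T[:3,3]);return (c['cx']+c['fx']*q[0]/-q[2],c['cy']-c['fy']*q[1]/-q[2])
print(proj([.486,.245,.055]),proj(state()['tool_pos']))
cv2.imwrite('pics/w4.png',cv2.resize(im[180:290,190:330],None,fx=4,fy=4,interpolation=cv2.INTER_CUBIC))
im,d=grab_frame('side');cv2.imwrite('pics/s4.png',cv2.resize(im[180:280,220:350],None,fx=4,fy=4,interpolation=cv2.INTER_CUBIC))
E
python3 -c "
import cv2,numpy as np
a=cv2.imread('pics/w4.png');b=cv2.imread('pics/s4.png');a=cv2.resize(a,(400,314));b=cv2.resize(b,(400,314));cv2.imwrite('pics/ws4.png',np.hstack([a,b]))"
```

```text
(253, 216) [0.4926 0.2486 0.0502]
(253, 222) [0.4908 0.2477 0.0541]
(253, 228) [0.4881 0.2464 0.0552]
(253, 234) [0.485  0.2448 0.0551]
(246, 240) [0.4953 0.253  0.0924]
(264, 240) [0.4989 0.2463 0.093 ]
(246, 250) [0.4955 0.2528 0.1023]
(246, 260) [0.4957 0.2527 0.1112]
(246, 270) [0.4958 0.2525 0.1187]
(290, 110) [0.5506 0.2637 0.1127]
(200, 190) [0.4867 0.2809 0.0301]
(254, 205) [0.4962 0.2498 0.0424]
(np.float64(253.52831905002924), np.float64(232.21176131034477)) (np.float64(253.5620828870328), np.float64(225.68684114386508))
```

View pics/ws4.png

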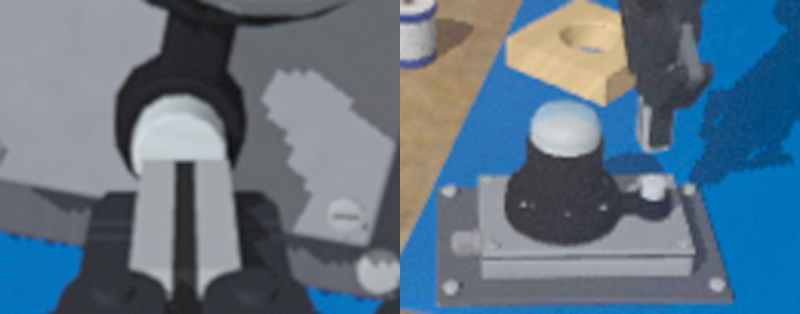

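The shut fingers are clearly still above the plunger in both views, although the reported TCP is at 0.048. I'll measure where the tips really are.

```bash
python3 - <<'E'
from h import *
for cam in('side','top'):
    im,d=grab_frame(cam);c=camera_info(cam);T=np.array(c['T'])
    H,W=d.shape; u,v=np.meshgrid(np.arange(W),np.arange(H))
    P=np.stack([(u-c['cx'])/c['fx']*d,-(v-c['cy'])/c['fy']*d,-d],-1)@T[:3,:3].T+T[:3,3]
    k=(d>0)&(np.hypot(P[...,0]-.487,P[...,1]-.2455)<.06)
    for a in np.arange(.03,.26,.01):
        q=P[k&(P[...,2]>=a)&(P[...,2]<a+.01)]
        if len(q): print(cam,a.round(2),len(q),q.min(0).round(3),q.max(0).round(3))
E
```

```text
side 0.03 344 [0.45  0.202 0.03 ] [0.521 0.302 0.04 ]
side 0.04 137 [0.472 0.24  0.04 ] [0.525 0.295 0.05 ]
side 0.05 131 [0.476 0.24  0.05 ] [0.533 0.293 0.059]
side 0.06 26 [0.521 0.264 0.06 ] [0.531 0.29  0.069]
side 0.07 27 [0.521 0.266 0.07 ] [0.532 0.286 0.08 ]
side 0.08 43 [0.476 0.247 0.081] [0.532 0.285 0.09 ]
side 0.09 75 [0.474 0.245 0.09 ] [0.533 0.284 0.1  ]
side 0.1 83 [0.475 0.245 0.1  ] [0.537 0.284 0.11 ]
side 0.11 91 [0.474 0.246 0.11 ] [0.545 0.278 0.119]
side 0.12 20 [0.476 0.244 0.12 ] [0.501 0.264 0.13 ]
side 0.13 82 [0.461 0.224 0.131] [0.511 0.283 0.14 ]
side 0.14 57 [0.457 0.215 0.14 ] [0.515 0.29  0.15 ]
side 0.15 105 [0.454 0.209 0.15 ] [0.519 0.298 0.16 ]
side 0.16 92 [0.452 0.2   0.16 ] [0.523 0.303 0.17 ]
side 0.17 112 [0.453 0.197 0.17 ] [0.524 0.303 0.18 ]
side 0.18 135 [0.461 0.224 0.18 ] [0.512 0.296 0.19 ]
side 0.19 104 [0.461 0.239 0.19 ] [0.511 0.289 0.2  ]
side 0.2 61 [0.462 0.261 0.2  ] [0.492 0.286 0.21 ]
side 0.21 124 [0.45  0.252 0.21 ] [0.522 0.286 0.22 ]
side 0.22 164 [0.45  0.253 0.22 ] [0.523 0.286 0.23 ]
side 0.23 174 [0.45  0.252 0.23 ]
[... 199 characters left out ...]
 0.233 0.041] [0.488 0.251 0.049]
top 0.05 4 [0.476 0.237 0.052] [0.481 0.244 0.055]
top 0.06 1 [0.476 0.241 0.06 ] [0.476 0.241 0.06 ]
top 0.14 2 [0.456 0.274 0.146] [0.458 0.28  0.148]
top 0.15 11 [0.452 0.194 0.152] [0.499 0.288 0.16 ]
top 0.16 18 [0.451 0.193 0.16 ] [0.5  0.29 0.17]
top 0.17 68 [0.451 0.188 0.17 ] [0.52  0.299 0.18 ]
top 0.18 8 [0.454 0.196 0.18 ] [0.511 0.291 0.185]
top 0.19 3 [0.461 0.276 0.191] [0.464 0.28  0.198]
top 0.21 8 [0.45  0.216 0.215] [0.463 0.259 0.219]
top 0.22 19 [0.449 0.213 0.22 ] [0.468 0.263 0.229]
top 0.23 18 [0.45  0.214 0.231] [0.465 0.255 0.24 ]
top 0.24 16 [0.449 0.213 0.24 ] [0.468 0.265 0.25 ]
top 0.25 57 [0.45  0.211 0.251] [0.472 0.266 0.26 ]
```

Side depth puts the real tips at z≈0.082, about 34 mm above the reported TCP, with the whole gripper shifted the same way. I'll allow for that offset, calibrate it by touching the button, and press on by feel.

```bash
python3 -m handwheel '[[[-0.001,-0.0005,-0.006,0,0,0],[0,0,-0.006,0,0,0],[0,0,-0.006,0,0,0],[0,0,-0.003,0,0,0],[0,0,-0.001,0,0,0],[0,0,0,0,0,0],[0,0,0,0,0,0],[0,0,0,0,0,0]]]'
python3 -m handwheel '[[[0,0,-0.001,0,0,0],[0,0,-0.001,0,0,0],[0,0,0,0,0,0],[0,0,0,0,0,0]]]'
python3 -m handwheel '[[[0,0,-0.001,0,0,0],[0,0,-0.001,0,0,0],[0,0,0,0,0,0],[0,0,0,0,0,0]]]'
```

```text
time: 7.78
tool_pos: [0.4862, 0.2451, 0.0265]
tool_rot: [-0.0, 0.973, 0.229, 0.0]
contact_force: [0.0, -0.4, -0.5]
gripper_width: -0.006
grasp_force: 0.0
time: 8.12
tool_pos: [0.486, 0.245, 0.0242]
tool_rot: [-0.0, 0.973, 0.229, 0.0]
contact_force: [0.4, 0.0, -0.1]
gripper_width: -0.001
grasp_force: 0.0
time: 8.45
tool_pos: [0.4858, 0.2449, 0.0221]
tool_rot: [0.0, 0.973, 0.229, -0.0]
contact_force: [0.4, -0.3, -0.9]
gripper_width: 0.002
grasp_force: 0.0
```

```bash
for i in 1; do :; done
python3 -m handwheel '[[[0,0,-0.001,0,0,0],[0,0,-0.001,0,0,0],[0,0,0,0,0,0],[0,0,0,0,0,0]]]' | egrep 'tool_pos|force:'
python3 -m handwheel '[[[0,0,-0.001,0,0,0],[0,0,-0.001,0,0,0],[0,0,0,0,0,0],[0,0,0,0,0,0]]]' | egrep 'tool_pos|force:'
python3 - <<'E'
from h import *
im,d=grab_frame('side');c=camera_info('side');T=np.array(c['T'])
H,W=d.shape; u,v=np.meshgrid(np.arange(W),np.arange(H))
P=np.stack([(u-c['cx'])/c['fx']*d,-(v-c['cy'])/c['fy']*d,-d],-1)@T[:3,:3].T+T[:3,3]
k=(d>0)&(np.hypot(P[...,0]-.487,P[...,1]-.2455)<.03)
for a in np.arange(.04,.09,.005):
    q=P[k&(P[...,2]>=a)&(P[...,2]<a+.005)]
    if len(q): print(a.round(3),len(q),q.min(0).round(3),q.max(0).round(3))
cv2.imwrite('pics/s5.png',cv2.resize(im[190:270,230:330],None,fx=5,fy=5,interpolation=cv2.INTER_CUBIC))
E
```

```text
tool_pos: [0.4859, 0.245, 0.0201]
contact_force: [-0.1, 0.6, -0.2]
grasp_force: 0.0
tool_pos: [0.4861, 0.2451, 0.0184]
contact_force: [-1.2, -0.0, 2.3]
grasp_force: 1.2
0.04 52 [0.472 0.237 0.04 ] [0.506 0.267 0.045]
0.045 35 [0.472 0.244 0.045] [0.513 0.263 0.049]
0.05 27 [0.475 0.242 0.05 ] [0.517 0.263 0.054]
0.055 14 [0.474 0.244 0.055] [0.499 0.256 0.059]
0.06 15 [0.476 0.251 0.06 ] [0.496 0.262 0.065]
0.065 22 [0.474 0.252 0.065] [0.496 0.263 0.07 ]
0.07 21 [0.474 0.247 0.07 ] [0.497 0.263 0.074]
0.075 26 [0.473 0.246 0.076] [0.498 0.261 0.08 ]
0.08 21 [0.474 0.246 0.081] [0.498 0.262 0.085]
0.085 25 [0.474 0.238 0.085] [0.499 0.264 0.09 ]
```

View pics/s5.png

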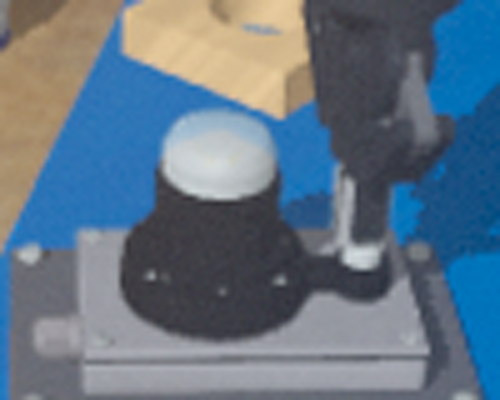

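The tips are now on the plunger with 2.3 N, and contact came at tool z≈0.0187. That makes the offset about 36 mm, so full travel should end near 0.0117.

```bash

python3 -m handwheel '[[[0,0,-0.001,0,0,0],[0,0,-0.001,0,0,0],[0,0,0,0,0,0],[0,0,0,0,0,0]]]' | egrep 'tool_pos|t_force:'
python3 -m handwheel '[[[0,0,-0.001,0,0,0],[0,0,-0.001,0,0,0],[0,0,0,0,0,0],[0,0,0,0,0,0]]]' | egrep 'tool_pos|t_force:'
python3 -m handwheel '[[[0,0,-0.001,0,0,0],[0,0,0,0,0,0],[0,0,0,0,0,0]]]' | egrep 'tool_pos|t_force:'
python3 -m handwheel '[[[0,0,-0.001,0,0,0],[0,0,0,0,0,0],[0,0,0,0,0,0]]]' | egrep 'tool_pos|t_force:'
```

```text
tool_pos: [0.4861, 0.245, 0.0162]
contact_force: [0.4, 0.1, 2.0]
tool_pos: [0.4861, 0.245, 0.0141]
contact_force: [1.0, 0.3, 0.5]
tool_pos: [0.4861, 0.245, 0.0132]
contact_force: [0.8, 0.4, 1.9]
tool_pos: [0.4861, 0.245, 0.0124]
contact_force: [-0.8, 0.2, 3.5]
```

```bash

python3 -m handwheel '[[[0,0,-0.0005,0,0,0],[0,0,0,0,0,0],[0,0,0,0,0,0]]]' | egrep 'tool_pos|t_force:'
python3 -m handwheel '[[[0,0,-0.0005,0,0,0],[0,0,0,0,0,0],[0,0,0,0,0,0]]]' | egrep 'tool_pos|t_force:'
```

```text
tool_pos: [0.4861, 0.245, 0.0123]
contact_force: [-2.1, -0.0, 6.0]
tool_pos: [0.4861, 0.245, 0.0123]
contact_force: [-3.1, -1.3, 9.6]
```

The hard stop came at 0.0123 with 9.6 N, so the button is fully down and the offset is 35.7 mm. Now I rise, open the gripper and go over the head.

```bash

python3 -m handwheel '[[[0,0,0.01,0,0,0],[0,0,0.03,0,0,0],[0,0,0.035,0,0,0],[0,0,0.025,0,0,0],[0.02,0.005,0,0,0,0],[0.022,0.006,0,0,0,0],[0.0213,0.006,0,0,0,0],[0,0,0,0,0,0],[0,0,0,0,0,0],[0,0,0,0,0,0]]]' 1
python3 - <<'E'
from h import *
im,d=grab_frame('wrist');c=camera_info('wrist');T=np.array(c['T'])
H,W=d.shape; u,v=np.meshgrid(np.arange(W),np.arange(H))
P=np.stack([(u-c['cx'])/c['fx']*d,-(v-c['cy'])/c['fy']*d,-d],-1)@T[:3,:3].T+T[:3,3]
def cent(zl,zh,cx,cy,R):
    k=(d>0)&(P[...,2]>zl)&(P[...,2]<zh)&(np.hypot(P[...,0]-cx,P[...,1]-cy)<R); q=P[k]
    if len(q)>5:
        (x,y),r=cv2.minEnclosingCircle(q[:,:2].astype(np.float32)); print(zl,zh,len(q),q[:,2].mean(),'circ',round(x,4),round(y,4),round(r,4))
cent(.043,.06,.486,.244,.011); cent(.095,.12,.548,.26,.035);cent(.055,.062,.548,.26,.04);cent(.047,.053,.548,.26,.048)
t=state()['tool_pos']
q=P[(d>0)&(d<.3)&(P[...,2]>.125)&(P[...,2]<.17)]-t
R=np.array([[.895,.446],[.446,-.895]]); qq=q[:,:2]@R.T
for s in(-1,1):
    k=(qq[:,1]*s>0)&(abs(qq[:,0])<.03); print(s,k.sum(),qq[k].min(0).round(4) if k.any() else '',qq[k].max(0).round(4)if k.any() else '',q[k,2].min().round(4) if k.any() else '')
cv2.imwrite('pics/w6.png',im)
E
```

```text
time: 11.67
tool_pos: [0.5482, 0.2617, 0.1104]
tool_rot: [0.0, 0.973, 0.229, -0.001]
contact_force: [-1.2, 0.8, 0.6]
gripper_width: 1.0
grasp_force: 0.0
0.043 0.06 560 0.04683958391413941 circ 0.486 0.2439 0.0111
0.095 0.12 5654 0.10962288922288753 circ 0.5479 0.2619 0.0254
0.055 0.062 1439 0.05771857260668767 circ 0.5479 0.262 0.034
0.047 0.053 2148 0.04993161420275459 circ 0.548 0.262 0.0413
-1 588 [-0.0114 -0.055 ] [ 0.0115 -0.0415] 0.0486
1 606 [-0.0112  0.0426] [0.0114 0.0565] 0.0479
```

View pics/w6.png

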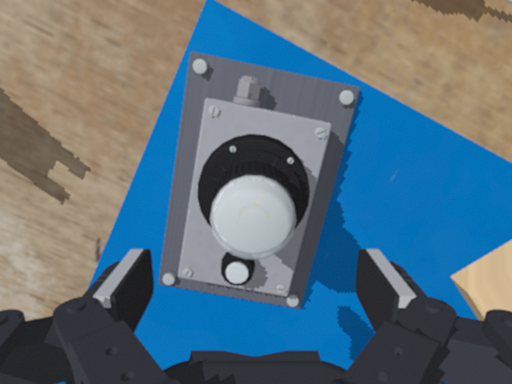

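The fingers straddle the head, and the axis (0.548,0.262) sits under the tool. The button reads 0.047, so it is down. I'll lower and close.

```bash

python3 -m handwheel '[[[0,0,-0.025,0,0,0],[0,0,-0.025,0,0,0],[0,0,-0.02,0,0,0],[0,0,-0.012,0,0,0],[0,0,-0.007,0,0,0],[0,0,0,0,0,0],[0,0,0,0,0,0],[0,0,0,0,0,0]]]'
python3 -m handwheel '[[[0,0,0,0,0,0],[0,0,0,0,0,0],[0,0,0,0,0,0],[0,0,0,0,0,0],[0,0,0,0,0,0],[0,0,0,0,0,0],[0,0,0,0,0,0],[0,0,0,0,0,0],[0,0,0,0,0,0],[0,0,0,0,0,0]]]' 0
python3 -c "
from plant import *
s=state();print(s['contact_force'],s['ft_torque'],s['joint_pos'])"
```

```text
time: 12.38
tool_pos: [0.5504, 0.2624, 0.0239]
tool_rot: [-0.0, 0.973, 0.229, 0.001]
contact_force: [0.7, -0.0, 1.5]
gripper_width: 1.0
grasp_force: 0.0
time: 13.22
tool_pos: [0.5499, 0.2625, 0.0231]
tool_rot: [-0.0, 0.973, 0.229, 0.001]
contact_force: [-1.2, 0.5, 5.3]
gripper_width: 0.61
grasp_force: 61.7
[-1.21313059  0.54075799  5.25912736] [0.18277143 0.12814531 0.01923206] [3.22990919e-01 1.79132142e-01 1.77983216e+00 4.59040176e-04
 1.18098328e+00 1.43183397e+00]
```

The grip is at 62 N. Next is a careful first few degrees counter-clockwise.

```bash
cat > f.py <<'E'
import sys
from plant import state
import numpy as np
s=state();q=s['tool_rot'];yaw=2*np.degrees(np.arctan2(q[2],q[1]))
tz=s['ft_torque'][2]
print('t%.2f yaw %.2f F %s Tz %.3f pos %s'%(s['time'],yaw,np.round(s['contact_force'],1),tz,np.round(s['tool_pos'],4)))
lim=float(sys.argv[1]) if len(sys.argv)>1 else 9
sys.exit(abs(tz)>lim)
E
python3 -m handwheel '[[[0,0,0,0,0,0.5],[0,0,0,0,0,0.5],[0,0,0,0,0,0],[0,0,0,0,0,0]]]' >/dev/null; python3 f.py .35 &&
python3 -m handwheel '[[[0,0,0,0,0,0.5],[0,0,0,0,0,0.5],[0,0,0,0,0,0],[0,0,0,0,0,0]]]' >/dev/null; python3 f.py .35 &&
python3 -m handwheel '[[[0,0,0,0,0,1],[0,0,0,0,0,1],[0,0,0,0,0,0],[0,0,0,0,0,0]]]' >/dev/null; python3 f.py
```

```text
t13.55 yaw 27.46 F [-0.8  0.7  5.4] Tz 0.029 pos [0.55   0.2624 0.0231]
t13.55 yaw 27.46 F [-0.8  0.7  5.4] Tz 0.029 pos [0.55   0.2624 0.0231]
t13.55 yaw 27.46 F [-0.8  0.7  5.4] Tz 0.029 pos [0.55   0.2624 0.0231]False
False
False
```

```bash
sed -i 's/sys.exit(abs(tz)>lim)/sys.exit(int(abs(tz)>lim))/' f.py
python3 -m handwheel '[[[0,0,0,0,0,0.5],[0,0,0,0,0,0.5],[0,0,0,0,0,0],[0,0,0,0,0,0]]]' >/dev/null; python3 f.py .35 &&
python3 -m handwheel '[[[0,0,0,0,0,1],[0,0,0,0,0,1],[0,0,0,0,0,0],[0,0,0,0,0,0]]]' >/dev/null && python3 f.py .35 &&
python3 -m handwheel '[[[0,0,0,0,0,1],[0,0,0,0,0,1],[0,0,0,0,0,0],[0,0,0,0,0,0]]]' >/dev/null && python3 f.py .35 
```

```text
t13.88 yaw 28.46 F [-1.4  1.4  6. ] Tz -0.001 pos [0.55   0.2623 0.0231]
t14.22 yaw 30.47 F [-0.9 -0.1  5.1] Tz 0.008 pos [0.5501 0.2622 0.0231]
t14.55 yaw 32.47 F [-0.4  0.4  4.8] Tz 0.057 pos [0.5501 0.2622 0.0231]
```

```bash

python3 -m handwheel '[[[0,0,0,0,0,1],[0,0,0,0,0,1],[0,0,0,0,0,1],[0,0,0,0,0,1],[0,0,0,0,0,1],[0,0,0,0,0,1],[0,0,0,0,0,0]]]' >/dev/null && python3 f.py .3 &&
python3 -m handwheel '[[[0,0,0,0,0,1],[0,0,0,0,0,1],[0,0,0,0,0,1],[0,0,0,0,0,1],[0,0,0,0,0,1],[0,0,0,0,0,1],[0,0,0,0,0,0]]]' >/dev/null && python3 f.py .3 &&
python3 -m handwheel '[[[0,0,0,0,0,1],[0,0,0,0,0,1],[0,0,0,0,0,1],[0,0,0,0,0,1],[0,0,0,0,0,1],[0,0,0,0,0,1],[0,0,0,0,0,0]]]' >/dev/null && python3 f.py .3 &&
python3 -m handwheel '[[[0,0,0,0,0,1],[0,0,0,0,0,1],[0,0,0,0,0,1],[0,0,0,0,0,1],[0,0,0,0,0,1],[0,0,0,0,0,1],[0,0,0,0,0,0],[0,0,0,0,0,0]]]' >/dev/null && python3 f.py .3
python3 - <<'E'
from h import *
im,d=grab_frame('wrist');cv2.imwrite('pics/w7.png',im)
E
```

```text
t15.13 yaw 38.49 F [-0.2  1.5  5.1] Tz 0.012 pos [0.5502 0.2621 0.0231]
t15.72 yaw 44.50 F [ 0.3 -0.1  6.1] Tz 0.036 pos [0.5503 0.2621 0.0232]
t16.30 yaw 50.49 F [-0.7  0.8  5. ] Tz 0.023 pos [0.5503 0.2621 0.0231]
t16.97 yaw 56.47 F [-0.7 -0.6  5.7] Tz 0.036 pos [0.5501 0.2622 0.0231]
```

View pics/w7.png

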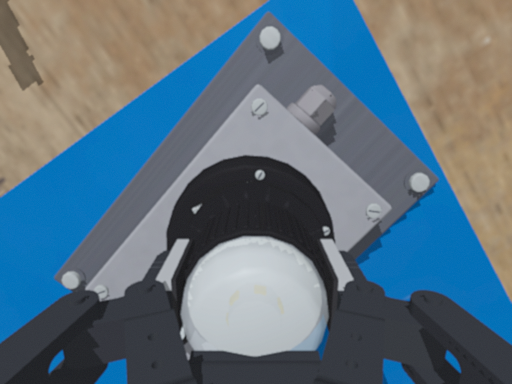

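Turned 30° freely with torque at noise level. From here I go in 1° steps and check the torque after each.

```bash

M='python3 -m handwheel'; 
python3 -m handwheel '[[[0,0,0,0,0,1],[0,0,0,0,0,1],[0,0,0,0,0,1],[0,0,0,0,0,1],[0,0,0,0,0,1],[0,0,0,0,0,1],[0,0,0,0,0,0]]]' >/dev/null && python3 f.py .12 &&
python3 -m handwheel '[[[0,0,0,0,0,0.5],[0,0,0,0,0,0.5],[0,0,0,0,0,0]]]' >/dev/null && python3 f.py .12 &&
python3 -m handwheel '[[[0,0,0,0,0,0.5],[0,0,0,0,0,0.5],[0,0,0,0,0,0]]]' >/dev/null && python3 f.py .12 &&
python3 -m handwheel '[[[0,0,0,0,0,0.5],[0,0,0,0,0,0.5],[0,0,0,0,0,0]]]' >/dev/null && python3 f.py .12 &&
python3 -m handwheel '[[[0,0,0,0,0,0.5],[0,0,0,0,0,0.5],[0,0,0,0,0,0]]]' >/dev/null && python3 f.py .12 &&
python3 -m handwheel '[[[0,0,0,0,0,0.5],[0,0,0,0,0,0.5],[0,0,0,0,0,0]]]' >/dev/null && python3 f.py .12 &&
python3 -m handwheel '[[[0,0,0,0,0,0.5],[0,0,0,0,0,0.5],[0,0,0,0,0,0]]]' >/dev/null && python3 f.py .12 &&
python3 -m handwheel '[[[0,0,0,0,0,0.5],[0,0,0,0,0,0.5],[0,0,0,0,0,0]]]' >/dev/null && python3 f.py .12 &&
python3 -m handwheel '[[[0,0,0,0,0,0.5],[0,0,0,0,0,0.5],[0,0,0,0,0,0]]]' >/dev/null && python3 f.py .12 &&
python3 -m handwheel '[[[0,0,0,0,0,0.5],[0,0,0,0,0,0.5],[0,0,0,0,0,0]]]' >/dev/null && python3 f.py .12 &&
python3 -m handwheel '[[[0,0,0,0,0,0.5],[0,0,0,0,0,0.5],[0,0,0,0,0,0]]]' >/dev/null && python3 f.py .12
```

```text
t17.60 yaw 62.49 F [-0.8  0.3  5.7] Tz 0.040 pos [0.55   0.2622 0.0231]
t17.85 yaw 63.47 F [-0.7 -0.1  5.1] Tz -0.005 pos [0.5499 0.2622 0.023 ]
t18.10 yaw 64.47 F [-1.3  0.8  5.7] Tz 0.003 pos [0.5499 0.2622 0.023 ]
t18.35 yaw 65.47 F [-1.5  0.5  6.2] Tz -0.006 pos [0.5498 0.2623 0.023 ]
t18.60 yaw 66.47 F [-2.1  1.2  6.3] Tz -0.082 pos [0.5498 0.2622 0.023 ]
t18.85 yaw 67.47 F [-1.3  0.4  6.4] Tz -0.024 pos [0.5498 0.2623 0.023 ]
t19.10 yaw 68.47 F [-1.4  0.5  5.6] Tz -0.075 pos [0.5498 0.2623 0.023 ]
t19.35 yaw 69.47 F [-1.5  1.2  5.3] Tz -0.034 pos [0.5498 0.2623 0.023 ]
t19.60 yaw 70.47 F [-1.2  1.   6.2] Tz -0.005 pos [0.5497 0.2623 0.023 ]
t19.85 yaw 71.47 F [-2.3  1.   5.1] Tz 0.028 pos [0.5497 0.2623 0.0229]
t20.10 yaw 72.47 F [-1.2  1.5  5.9] Tz 0.003 pos [0.5496 0.2623 0.0229]
```

```bash

python3 -m handwheel '[[[0,0,0,0,0,0.5],[0,0,0,0,0,0.5],[0,0,0,0,0,0]]]' >/dev/null && python3 f.py .13 &&
python3 -m handwheel '[[[0,0,0,0,0,0.5],[0,0,0,0,0,0.5],[0,0,0,0,0,0]]]' >/dev/null && python3 f.py .13 &&
python3 -m handwheel '[[[0,0,0,0,0,0.5],[0,0,0,0,0,0.5],[0,0,0,0,0,0]]]' >/dev/null && python3 f.py .13 &&
python3 -m handwheel '[[[0,0,0,0,0,0.5],[0,0,0,0,0,0.5],[0,0,0,0,0,0]]]' >/dev/null && python3 f.py .13 &&
python3 -m handwheel '[[[0,0,0,0,0,0.5],[0,0,0,0,0,0.5],[0,0,0,0,0,0]]]' >/dev/null && python3 f.py .13 &&
python3 -m handwheel '[[[0,0,0,0,0,0.5],[0,0,0,0,0,0.5],[0,0,0,0,0,0]]]' >/dev/null && python3 f.py .13 &&
python3 -m handwheel '[[[0,0,0,0,0,0.5],[0,0,0,0,0,0.5],[0,0,0,0,0,0]]]' >/dev/null && python3 f.py .13 &&
python3 -m handwheel '[[[0,0,0,0,0,0.5],[0,0,0,0,0,0.5],[0,0,0,0,0,0]]]' >/dev/null && python3 f.py .13 &&
python3 -m handwheel '[[[0,0,0,0,0,0.5],[0,0,0,0,0,0.5],[0,0,0,0,0,0]]]' >/dev/null && python3 f.py .13 &&
python3 -m handwheel '[[[0,0,0,0,0,0.5],[0,0,0,0,0,0.5],[0,0,0,0,0,0]]]' >/dev/null && python3 f.py .13 &&
python3 -m handwheel '[[[0,0,0,0,0,0.5],[0,0,0,0,0,0.5],[0,0,0,0,0,0]]]' >/dev/null && python3 f.py .13 &&
python3 -m handwheel '[[[0,0,0,0,0,0.5],[0,0,0,0,0,0.5],[0,0,0,0,0,0]]]' >/dev/null && python3 f.py .13 &&
python3 -m handwheel '[[[0,0,0,0,0,0.5],[0,0,0,0,0,0.5],[0,0,0,0,0,0]]]' >/dev/null && python3 f.py .13 &&
python3 -m handwheel '[[[0,0,0,0,0,0.5],[0,0,0,0,0,0.5],[0,0,0,0,0,0]]]' >/dev/null && python3 f.py .13 &&
python3 -m handwheel '[[[0,0,0,0,0,0.5],[0,0,0,0,0,0.5],[0,0,0,0,0,0]]]' >/dev/null && python3 f.py .13 &&
python3 -m handwheel '[[[0,0,0,0,0,0.5],[0,0,0,0,0,0.5],[0,0,0,0,0,0]]]' >/dev/null && python3 f.py .13 
```

```text
t20.35 yaw 73.47 F [-1.6  1.1  6. ] Tz -0.052 pos [0.5496 0.2623 0.0229]
t20.60 yaw 74.47 F [-1.9  0.8  5.7] Tz -0.013 pos [0.5496 0.2623 0.0229]
t20.85 yaw 75.47 F [-2.3  0.7  6.7] Tz -0.070 pos [0.5496 0.2623 0.0229]
t21.10 yaw 76.47 F [-1.7 -0.   5.4] Tz -0.047 pos [0.5495 0.2623 0.0229]
t21.35 yaw 77.47 F [-1.8  1.3  5.7] Tz 0.001 pos [0.5495 0.2623 0.0229]
t21.60 yaw 78.47 F [-1.8  0.8  6. ] Tz -0.055 pos [0.5495 0.2623 0.0229]
t21.85 yaw 79.47 F [-2.6  0.9  5.4] Tz -0.013 pos [0.5494 0.2623 0.0229]
t22.10 yaw 80.46 F [-1.2  1.3  6.1] Tz -0.045 pos [0.5494 0.2623 0.0228]
t22.35 yaw 81.47 F [-2.7  1.8  6.2] Tz -0.053 pos [0.5494 0.2624 0.0228]
t22.60 yaw 82.47 F [-2.   1.   5.4] Tz -0.017 pos [0.5494 0.2623 0.0229]
t22.85 yaw 83.47 F [-3.4  0.8  5.8] Tz -0.064 pos [0.5494 0.2624 0.0229]
t23.10 yaw 84.47 F [-3.1  2.   6.3] Tz -0.061 pos [0.5493 0.2623 0.0228]
t23.35 yaw 85.47 F [-2.1  1.5  5.9] Tz -0.047 pos [0.5493 0.2624 0.0228]
t23.60 yaw 86.47 F [-2.4  1.4  5.7] Tz -0.082 pos [0.5493 0.2624 0.0228]
t23.85 yaw 87.47 F [-3.6  2.2  5.1] Tz -0.014 pos [0.5493 0.2624 0.0228]
t24.10 yaw 88.47 F [-2.9  1.7  6.6] Tz 0.007 pos [0.5492 0.2624 0.0228]
```

```bash

python3 -m handwheel '[[[0,0,0,0,0,0.5],[0,0,0,0,0,0.5],[0,0,0,0,0,0]]]' >/dev/null && python3 f.py .13 &&
python3 -m handwheel '[[[0,0,0,0,0,0.5],[0,0,0,0,0,0.5],[0,0,0,0,0,0]]]' >/dev/null && python3 f.py .13 &&
python3 -m handwheel '[[[0,0,0,0,0,0.5],[0,0,0,0,0,0.5],[0,0,0,0,0,0]]]' >/dev/null && python3 f.py .13 &&
python3 -m handwheel '[[[0,0,0,0,0,0.5],[0,0,0,0,0,0.5],[0,0,0,0,0,0]]]' >/dev/null && python3 f.py .13 &&
python3 -m handwheel '[[[0,0,0,0,0,0.5],[0,0,0,0,0,0.5],[0,0,0,0,0,0]]]' >/dev/null && python3 f.py .13 &&
python3 -m handwheel '[[[0,0,0,0,0,0.5],[0,0,0,0,0,0.5],[0,0,0,0,0,0]]]' >/dev/null && python3 f.py .13 &&
python3 -m handwheel '[[[0,0,0,0,0,0.5],[0,0,0,0,0,0.5],[0,0,0,0,0,0]]]' >/dev/null && python3 f.py .13 &&
python3 -m handwheel '[[[0,0,0,0,0,0.5],[0,0,0,0,0,0.5],[0,0,0,0,0,0]]]' >/dev/null && python3 f.py .13 &&
python3 -m handwheel '[[[0,0,0,0,0,0.5],[0,0,0,0,0,0.5],[0,0,0,0,0,0]]]' >/dev/null && python3 f.py .13 &&
python3 -m handwheel '[[[0,0,0,0,0,0.5],[0,0,0,0,0,0.5],[0,0,0,0,0,0]]]' >/dev/null && python3 f.py .13 &&
python3 -m handwheel '[[[0,0,0,0,0,0.5],[0,0,0,0,0,0.5],[0,0,0,0,0,0]]]' >/dev/null && python3 f.py .13 &&
python3 -m handwheel '[[[0,0,0,0,0,0.5],[0,0,0,0,0,0.5],[0,0,0,0,0,0]]]' >/dev/null && python3 f.py .13 &&
python3 -m handwheel '[[[0,0,0,0,0,0.5],[0,0,0,0,0,0.5],[0,0,0,0,0,0]]]' >/dev/null && python3 f.py .13 &&
python3 -m handwheel '[[[0,0,0,0,0,0.5],[0,0,0,0,0,0.5],[0,0,0,0,0,0]]]' >/dev/null && python3 f.py .13 &&
python3 -m handwheel '[[[0,0,0,0,0,0.5],[0,0,0,0,0,0.5],[0,0,0,0,0,0]]]' >/dev/null && python3 f.py .13 &&
python3 -m handwheel '[[[0,0,0,0,0,0.5],[0,0,0,0,0,0.5],[0,0,0,0,0,0]]]' >/dev/null && python3 f.py .13 
```

```text
t24.35 yaw 89.47 F [-2.9  1.2  5.6] Tz -0.015 pos [0.5492 0.2624 0.0228]
t24.60 yaw 90.47 F [-2.8  0.3  6. ] Tz -0.100 pos [0.5492 0.2624 0.0228]
t24.85 yaw 91.47 F [-3.4  1.6  5.5] Tz -0.029 pos [0.5492 0.2624 0.0228]
t25.10 yaw 92.46 F [-2.7  0.4  6.8] Tz -0.078 pos [0.5491 0.2624 0.0228]
t25.35 yaw 93.45 F [-3.3  1.1  6.9] Tz -0.143 pos [0.5489 0.2623 0.0227]
```

```bash

python3 -m handwheel '[[[0,0,0,0,0,0],[0,0,0,0,0,0]]]' >/dev/null && python3 f.py .25 &&
python3 -m handwheel '[[[0,0,0,0,0,0.4],[0,0,0,0,0,0],[0,0,0,0,0,0]]]' >/dev/null && python3 f.py .25 &&
python3 -m handwheel '[[[0,0,0,0,0,0.4],[0,0,0,0,0,0],[0,0,0,0,0,0]]]' >/dev/null && python3 f.py .25 &&
python3 -m handwheel '[[[0,0,0,0,0,0.4],[0,0,0,0,0,0],[0,0,0,0,0,0]]]' >/dev/null && python3 f.py .25 &&
python3 -m handwheel '[[[0,0,0,0,0,0.4],[0,0,0,0,0,0],[0,0,0,0,0,0]]]' >/dev/null && python3 f.py .25
```

```text
t25.52 yaw 93.44 F [-3.4  1.   6.3] Tz -0.150 pos [0.5488 0.2623 0.0227]
t25.77 yaw 93.83 F [-3.8  0.1  7.2] Tz -0.136 pos [0.5488 0.2623 0.0227]
t26.02 yaw 94.23 F [-4.3  1.6  6.5] Tz -0.138 pos [0.5487 0.2623 0.0227]
t26.27 yaw 94.63 F [-3.6  1.1  7.1] Tz -0.207 pos [0.5486 0.2623 0.0227]
t26.52 yaw 95.03 F [-4.8 -0.1  7.4] Tz -0.150 pos [0.5485 0.2622 0.0227]
```

```bash

python3 -m handwheel '[[[0,0,0,0,0,0.4],[0,0,0,0,0,0],[0,0,0,0,0,0]]]' >/dev/null && python3 f.py .28 &&
python3 -m handwheel '[[[0,0,0,0,0,0.4],[0,0,0,0,0,0],[0,0,0,0,0,0]]]' >/dev/null && python3 f.py .28 &&
python3 -m handwheel '[[[0,0,0,0,0,0.4],[0,0,0,0,0,0],[0,0,0,0,0,0]]]' >/dev/null && python3 f.py .28
```

```text
t26.77 yaw 95.43 F [-5.7  0.7  6.7] Tz -0.216 pos [0.5484 0.2622 0.0226]
t27.02 yaw 95.82 F [-4.8  0.2  7.6] Tz -0.195 pos [0.5483 0.2622 0.0227]
t27.27 yaw 96.22 F [-5.3  0.7  8.1] Tz -0.289 pos [0.5482 0.2622 0.0226]
```

The torque has risen from about −0.05 to −0.29 N m since yaw 92.5°, so the stop was met after about 66°. I'll ease back 1° and lift in small steps, watching the pull.

```bash
cat > g.py <<'E'
import sys
from plant import state
import numpy as np
s=state()
print('t%.2f F %s T %s pos %s g %.2f %.0f'%(s['time'],np.round(s['contact_force'],1),np.round(s['ft_torque'],2),np.round(s['tool_pos'],4),s['gripper_width'],s['grasp_force']))
F=s['contact_force'];sys.exit(int(F[2]<-7 or F[2]>15 or np.hypot(F[0],F[1])>12))
E
python3 -m handwheel '[[[-0.0005,0,0,0,0,-0.5],[-0.0003,0,0,0,0,-0.5],[0,0,0,0,0,0],[0,0,0,0,0,0]]]' >/dev/null && python3 g.py &&
python3 -m handwheel '[[[0,0,0.0005,0,0,0],[0,0,0.0005,0,0,0],[0,0,0,0,0,0],[0,0,0,0,0,0]]]' >/dev/null && python3 g.py &&
python3 -m handwheel '[[[0,0,0.0005,0,0,0],[0,0,0.0005,0,0,0],[0,0,0,0,0,0],[0,0,0,0,0,0]]]' >/dev/null && python3 g.py &&
python3 -m handwheel '[[[0,0,0.0005,0,0,0],[0,0,0.0005,0,0,0],[0,0,0,0,0,0],[0,0,0,0,0,0]]]' >/dev/null && python3 g.py &&
python3 -m handwheel '[[[0,0,0.0005,0,0,0],[0,0,0.0005,0,0,0],[0,0,0,0,0,0],[0,0,0,0,0,0]]]' >/dev/null && python3 g.py &&
python3 -m handwheel '[[[0,0,0.0005,0,0,0],[0,0,0.0005,0,0,0],[0,0,0,0,0,0],[0,0,0,0,0,0]]]' >/dev/null && python3 g.py
```

```text
t27.60 F [-3.3  0.2  7.1] T [ 0.05  0.55 -0.06] pos [0.5481 0.2622 0.0227] g 0.61 62
t27.93 F [-2.4  1.6  4.4] T [ 0.21  0.57 -0.07] pos [0.5481 0.2621 0.0231] g 0.62 62
t28.27 F [-3.2  1.7  3.4] T [ 0.3   0.61 -0.11] pos [0.5481 0.262  0.0239] g 0.61 62
t28.60 F [-3.5  2.8  1.4] T [ 0.41  0.63 -0.08] pos [0.5481 0.262  0.0249] g 0.62 62
t28.93 F [-3.5  1.5 -0.5] T [ 0.36  0.58 -0.03] pos [0.5481 0.2619 0.0258] g 0.62 63
t29.27 F [-2.9  2.  -3.1] T [ 0.38  0.46 -0.06] pos [0.5483 0.2619 0.0269] g 0.62 63
```

```bash

python3 -m handwheel '[[[0,0,0.0005,0,0,0],[0,0,0.0,0,0,0],[0,0,0,0,0,0],[0,0,0,0,0,0]]]' >/dev/null && python3 g.py &&
python3 -m handwheel '[[[0,0,0.0005,0,0,0],[0,0,0.0,0,0,0],[0,0,0,0,0,0],[0,0,0,0,0,0]]]' >/dev/null && python3 g.py 
python3 - <<'E'
from h import *
im,d=grab_frame('wrist');c=camera_info('wrist');T=np.array(c['T'])
H,W=d.shape; u,v=np.meshgrid(np.arange(W),np.arange(H))
P=np.stack([(u-c['cx'])/c['fx']*d,-(v-c['cy'])/c['fy']*d,-d],-1)@T[:3,:3].T+T[:3,3]
k=(d>0)&(np.hypot(P[...,0]-.5485,P[...,1]-.262)<.03)&(P[...,2]<.135); q=P[k]; print('dome top',np.percentile(q[:,2],[90,99]))
k=(d>0)&(np.hypot(P[...,0]-.5485,P[...,1]-.262)<.034)&(P[...,2]<.075)&(P[...,2]>.045); print('flange',np.histogram(P[k][:,2],bins=np.arange(.045,.076,.002)))
im2,_=grab_frame('side')
a=cv2.resize(im[130:340,130:390],(400,323));b=cv2.resize(im2[180:280,220:344],(400,323))
cv2.imwrite('pics/l.png',np.hstack([a,b]))
E
```

```text
t29.60 F [-1.9  1.5 -3.1] T [0.41 0.38 0.03] pos [0.5485 0.262  0.0277] g 0.62 63
t29.93 F [-1.4  2.4 -2.1] T [0.46 0.26 0.02] pos [0.5486 0.262  0.0283] g 0.62 63
dome top [0.1173298  0.13307649]
flange (array([   2,   89,  912,   34,    0,   56,  115,  188, 2380,  249,  132,
        143,  191,  218,  223]), array([0.045, 0.047, 0.049, 0.051, 0.053, 0.055, 0.057, 0.059, 0.061,
       0.063, 0.065, 0.067, 0.069, 0.071, 0.073, 0.075]))
```

View pics/l.png

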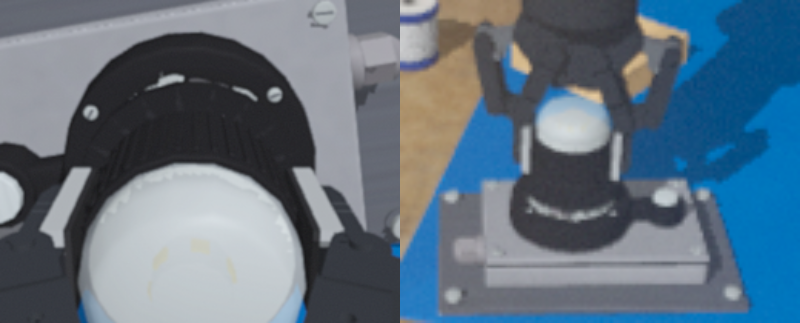

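The flange has risen about 5 mm, a gap shows, and the pull is only the head's weight. It is free, so I lift straight up.

```bash

python3 -m handwheel '[[[0,0,0.001,0,0,0],[0,0,0.002,0,0,0],[0,0,0.002,0,0,0],[0,0,0,0,0,0],[0,0,0,0,0,0]]]' >/dev/null && python3 g.py &&
python3 -m handwheel '[[[0,0,0.002,0,0,0],[0,0,0.004,0,0,0],[0,0,0.004,0,0,0],[0,0,0.004,0,0,0],[0,0,0,0,0,0]]]' >/dev/null && python3 g.py &&
python3 -m handwheel '[[[0,0,0.005,0,0,0],[0,0,0.01,0,0,0],[0,0,0.015,0,0,0],[0,0,0.015,0,0,0],[0,0,0.01,0,0,0],[0,0,0,0,0,0],[0,0,0,0,0,0]]]' >/dev/null && python3 g.py
python3 - <<'E'
from h import *
print(state()['joint_pos'].round(3) if hasattr(state()['joint_pos'],'round') else state()['joint_pos'])
for cam in('top','side'):
    im,d,c,o=look(cam,['nest_seat','head_foot','head_grip'])
    for t in o:
        for p,cf in o[t]: print(cam,t,p,cf,atz(c,p,.028).round(4))
    if 1:
        T=np.array(c['T']);H,W=d.shape; u,v=np.meshgrid(np.arange(W),np.arange(H))
        P=np.stack([(u-c['cx'])/c['fx']*d,-(v-c['cy'])/c['fy']*d,-d],-1)@T[:3,:3].T+T[:3,3]
        k=(d>0)&(abs(P[...,2]-.028)<.005)&(np.hypot(P[...,0]-.573,P[...,1]+.02)<.1); q=P[k]
        print(cam,len(q),'rect',cv2.minAreaRect(q[:,:2].astype(np.float32)))
E
```

```text
t30.45 F [-2.1  2.1 -0.6] T [ 0.46  0.37 -0.04] pos [0.5487 0.2621 0.0338] g 0.62 63
t30.87 F [ 0.4  0.5 -1.9] T [ 0.05  0.02 -0.02] pos [0.5499 0.262  0.049 ] g 0.62 63
t31.45 F [-0.2 -0.6 -2.3] T [ 0.02 -0.05  0.01] pos [0.5491 0.2622 0.1033] g 0.62 63
[ 0.323  0.085  1.737 -0.     1.317  0.231]
top nest_seat [291.0, 218.2] 0.92 [ 0.5668 -0.0203  0.028 ]
top head_foot [178.7, 220.4] 0.51 [0.5627 0.2747 0.028 ]
top head_grip [176.3, 215.1] 0.59 [0.5769 0.2814 0.028 ]
top 1316 rect ((0.5699588060379028, -0.020515769720077515), (0.111658476293087, 0.11393378674983978), 63.002601623535156)
side nest_seat [281.8, 190.8] 0.65 [ 0.5717 -0.0219  0.028 ]
side head_foot [277.0, 213.6] 0.59 [0.5633 0.1094 0.028 ]
side head_grip [276.3, 197.5] 0.83 [0.58   0.0225 0.028 ]
side 127 rect ((0.5690861344337463, -0.017555244266986847), (0.11723630875349045, 0.11172544956207275), 61.985599517822266)
```

The head is off with about 2 N hanging. I carry it to the near side of the nest, turning the wrist so the camera faces the hole.

```bash

python3 -m handwheel '[[[-0.002,-0.008,0.002,0,0,-3],[-0.005,-0.016,0.002,0,0,-6],[-0.006,-0.021,0.002,0,0,-6.4],[-0.006,-0.021,0.002,0,0,-6.4],[-0.006,-0.021,0.002,0,0,-6.4],[-0.006,-0.021,0.002,0,0,-6.4],[-0.006,-0.021,0.002,0,0,-6.4],[-0.006,-0.021,0.002,0,0,-6.4],[-0.006,-0.021,0,0,0,-6.4],[-0.006,-0.021,0,0,0,-6.4],[-0.006,-0.021,0,0,0,-6.4],[-0.006,-0.021,0,0,0,-6.4],[-0.005,-0.02,0,0,0,-6],[-0.004,-0.016,0,0,0,-5],[-0.002,-0.01,0,0,0,-3],[0,0,0,0,0,0],[0,0,0,0,0,0],[0,0,0,0,0,0]]]'
cat > n.py <<'E'
from h import *
im,d,c,o=look('wrist',['nest_seat'],'n1')
for p,cf in o['nest_seat']: print(p,cf,atz(c,p,.028).round(4))
T=np.array(c['T']);H,W=d.shape; u,v=np.meshgrid(np.arange(W),np.arange(H))
P=np.stack([(u-c['cx'])/c['fx']*d,-(v-c['cy'])/c['fy']*d,-d],-1)@T[:3,:3].T+T[:3,3]
m=(d>0)&(abs(P[...,2]-.029)<.005)&(np.hypot(P[...,0]-.57,P[...,1]+.02)<.09)
q=P[m];print(len(q),'rect',cv2.minAreaRect(q[:,:2].astype(np.float32)),'z',np.median(q[:,2]))
# hole edge circle fit from mask contours
mk=m.astype(np.uint8)*255
cs,h=cv2.findContours(mk,cv2.RETR_CCOMP,cv2.CHAIN_APPROX_NONE)
for k,cc in enumerate(cs):
    if h[0][k][3]>=0 and len(cc)>40:
        w=np.array([atz(c,p[0],.028)[:2] for p in cc]);A=np.c_[2*w,np.ones(len(w))]
        s=np.linalg.lstsq(A,(w**2).sum(1),rcond=None)[0];print('hole',s[:2].round(4),np.sqrt(s[2]+s[0]**2+s[1]**2).round(4),len(cc))
# held head: dome/flange/grip circle
t=state();print('tool',t['tool_pos'],t['contact_force'],t['ft_torque'])
tp=np.array(t['tool_pos'])
for a,b in((.075,.095),(.03,.046)):
    k=(d>0)&(P[...,2]-tp[2]>a)&(P[...,2]-tp[2]<b)&(np.hypot(P[...,0]-tp[0],P[...,1]-tp[1])<.036);q=P[k]
    if len(q)>10: print(a,len(q),(q.max(0)-tp).round(4),(q.min(0)-tp).round(4),cv2.minEnclosingCircle((q[:,:2]-tp[:2]).astype(np.float32)))
E
python3 n.py
```

```text
time: 33.35
tool_pos: [0.4705, -0.0175, 0.1182]
tool_rot: [-0.0, 0.997, 0.073, 0.0]
contact_force: [-0.1, 0.4, -1.7]
gripper_width: 0.618
grasp_force: 63.1
15806 rect ((0.5706457495689392, -0.02066141366958618), (0.11253517121076584, 0.11248183250427246), 63.089576721191406) z 0.027959628200160347
hole [ 0.57   -0.0203] 0.0287 232
tool [ 0.47058569 -0.01732773  0.11815456] [-0.02946903  0.61668856 -1.67584868] [-0.04481494 -0.0077031   0.04587629]
0.075 15827 [0.024  0.0354 0.095 ] [-0.014  -0.0321  0.075 ] ((0.010622108355164528, 0.0015861582942306995), 0.03422350808978081)
0.03 3686 [0.0323 0.0334 0.046 ] [ 0.0015 -0.0316  0.03  ] ((0.010479236952960491, 0.0008774716407060623), 0.032971739768981934)
```

View pics/n1.png

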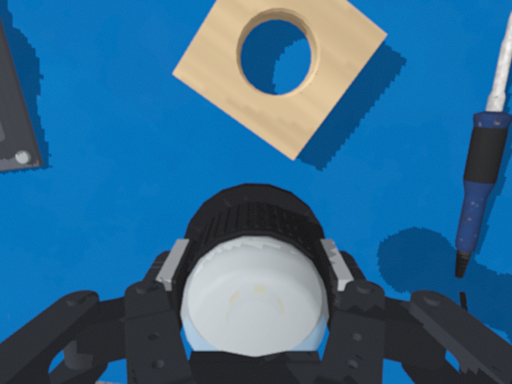

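The hole fits at (0.570,−0.0204) with a radius of 28.7 mm. The held flange sits about (−1,+1) mm from the tool, so the tool target is (0.571,−0.0213). I'll go over it and down to just above the mouth.

```bash

python3 -m handwheel '[[[0.015,-0.0005,0,0,0,0],[0.025,-0.001,0,0,0,0],[0.03,-0.001,0,0,0,0],[0.02,-0.001,0,0,0,0],[0.0105,-0.0005,0,0,0,0],[0,0,-0.02,0,0,0],[0,0,-0.025,0,0,0],[0,0,-0.025,0,0,0],[0,0,-0.015,0,0,0],[0,0,-0.01,0,0,0],[0,0,0,0,0,0],[0,0,0,0,0,0],[0,0,0,0,0,0]]]' >/dev/null; python3 g.py
python3 - <<'E'
from h import *
im,d=grab_frame('wrist');c=camera_info('wrist');T=np.array(c['T']);H,W=d.shape; u,v=np.meshgrid(np.arange(W),np.arange(H))
P=np.stack([(u-c['cx'])/c['fx']*d,-(v-c['cy'])/c['fy']*d,-d],-1)@T[:3,:3].T+T[:3,3]
tp=np.array(state()['tool_pos'])
k=(d>0)&(abs(P[...,2]-tp[2]-.0335)<.003)&(np.hypot(P[...,0]-tp[0],P[...,1]-tp[1])<.045);q=P[k]
print(len(q),np.median(q[:,2])-tp[2]); 
# outer rim: max radius per angle
a=np.arctan2(q[:,1]-tp[1],q[:,0]-tp[0]);b=np.digitize(a,np.linspace(-1.4,1.4,29));R=np.hypot(q[:,0]-tp[0],q[:,1]-tp[1])
w=np.array([q[b==i][R[b==i].argmax()][:2] for i in range(1,29) if (b==i).sum()>3])
A=np.c_[2*w,np.ones(len(w))];s=np.linalg.lstsq(A,(w**2).sum(1),rcond=None)[0];print('flange',(s[:2]-tp[:2]).round(4),s[:2].round(4),np.sqrt(s[2]+s[0]**2+s[1]**2).round(4))
E
```

```text
t34.53 F [ 0.5 -0.7 -0.4] T [-0.03 -0.06 -0.02] pos [ 0.5723 -0.022   0.0247] g 0.62 63
2823 0.03379081403080397
flange [-0.0013 -0.0006] [ 0.5712 -0.0227] 0.0334
```

The flange centre measures (0.571,−0.0227), so I correct by (−1,+2) mm and lower by feel.

```bash

python3 -m handwheel '[[[-0.001,0.002,-0.002,0,0,0],[0,0,-0.002,0,0,0],[0,0,-0.002,0,0,0],[0,0,0,0,0,0],[0,0,0,0,0,0]]]' >/dev/null && python3 g.py &&
python3 -m handwheel '[[[0,0,-0.001,0,0,0],[0,0,-0.001,0,0,0],[0,0,-0.001,0,0,0],[0,0,0,0,0,0]]]' >/dev/null && python3 g.py &&
python3 -m handwheel '[[[0,0,-0.001,0,0,0],[0,0,-0.001,0,0,0],[0,0,-0.001,0,0,0],[0,0,0,0,0,0]]]' >/dev/null && python3 g.py &&
python3 -m handwheel '[[[0,0,-0.001,0,0,0],[0,0,-0.001,0,0,0],[0,0,-0.001,0,0,0],[0,0,0,0,0,0]]]' >/dev/null && python3 g.py &&
python3 -m handwheel '[[[0,0,-0.001,0,0,0],[0,0,-0.001,0,0,0],[0,0,-0.001,0,0,0],[0,0,0,0,0,0]]]' >/dev/null && python3 g.py &&
python3 -m handwheel '[[[0,0,-0.001,0,0,0],[0,0,-0.001,0,0,0],[0,0,-0.001,0,0,0],[0,0,0,0,0,0]]]' >/dev/null && python3 g.py
```

```text
t35.00 F [-0.3 -0.7 -1.6] T [ 0.01 -0.02  0.03] pos [ 0.5698 -0.02    0.0171] g 0.61 63
t35.33 F [-1.1 -0.3 -1.4] T [ 0.06 -0.03 -0.02] pos [ 0.5698 -0.02    0.0139] g 0.62 63
t35.67 F [-0.6  0.2 -1.6] T [ 0.02  0.03 -0.04] pos [ 0.5697 -0.02    0.0109] g 0.61 63
t36.00 F [-0.1 -0.5 -1.9] T [ 0.04 -0.01  0.01] pos [ 0.5698 -0.02    0.0079] g 0.61 63
t36.33 F [-0.3  0.3 -1.7] T [ 0.04 -0.06  0.06] pos [ 0.5697 -0.02    0.0049] g 0.62 63
t36.67 F [-0.1 -0.1 -1. ] T [-0.   -0.01 -0.02] pos [ 0.5697 -0.02    0.0019] g 0.61 63
```

```bash
sed -i 's/F\[2\]>15/F[2]>2/' g.py
python3 -m handwheel '[[[0,0,-0.0007,0,0,0],[0,0,0,0,0,0],[0,0,0,0,0,0]]]' >/dev/null && python3 g.py &&
python3 -m handwheel '[[[0,0,-0.0005,0,0,0],[0,0,0,0,0,0],[0,0,0,0,0,0]]]' >/dev/null && python3 g.py &&
python3 -m handwheel '[[[0,0,-0.0005,0,0,0],[0,0,0,0,0,0],[0,0,0,0,0,0]]]' >/dev/null && python3 g.py &&
python3 -m handwheel '[[[0,0,-0.0005,0,0,0],[0,0,0,0,0,0],[0,0,0,0,0,0]]]' >/dev/null && python3 g.py &&
python3 -m handwheel '[[[0,0,-0.0005,0,0,0],[0,0,0,0,0,0],[0,0,0,0,0,0]]]' >/dev/null && python3 g.py &&
python3 -m handwheel '[[[0,0,-0.0005,0,0,0],[0,0,0,0,0,0],[0,0,0,0,0,0]]]' >/dev/null && python3 g.py
```

```text
t36.92 F [ 0.8 -1.1 -1.5] T [-0.02 -0.04  0.  ] pos [ 0.5699 -0.02    0.0015] g 0.61 63
t37.17 F [ 0.9  0.6 -1.7] T [-0.07 -0.02 -0.01] pos [ 0.57  -0.02   0.001] g 0.61 63
t37.42 F [-0.2 -0.5 -2.6] T [-0.04 -0.01  0.05] pos [ 5.699e-01 -2.000e-02  5.000e-04] g 0.62 63
t37.67 F [-0.4  0.4  2. ] T [-0.02  0.12 -0.07] pos [ 5.701e-01 -2.000e-02  3.000e-04] g 0.61 64
t37.92 F [-3.4  0.9  4.9] T [ 0.01  0.55 -0.06] pos [ 5.701e-01 -2.000e-02  3.000e-04] g 0.61 64
```

The flange touched the wood at tool z≈0.0003, as predicted. I'll release, rise straight up and back off to look.

```bash

python3 -m handwheel '[[[0,0,0,0,0,0],[0,0,0,0,0,0],[0,0,0,0,0,0],[0,0,0,0,0,0],[0,0,0,0,0,0],[0,0,0,0,0,0],[0,0,0,0,0,0],[0,0,0,0,0,0]]]' 1
python3 -m handwheel '[[[0,0,0.005,0,0,0],[0,0,0.015,0,0,0],[0,0,0.03,0,0,0],[0,0,0.035,0,0,0],[0,0,0.035,0,0,0],[-0.03,0,0.01,0,0,0],[-0.035,0,0.01,0,0,0],[-0.03,0,0,0,0,0],[0,0,0,0,0,0],[0,0,0,0,0,0],[0,0,0,0,0,0]]]'
python3 - <<'E'
from h import *
im,d=grab_frame('wrist');c=camera_info('wrist');T=np.array(c['T']);H,W=d.shape; u,v=np.meshgrid(np.arange(W),np.arange(H))
P=np.stack([(u-c['cx'])/c['fx']*d,-(v-c['cy'])/c['fy']*d,-d],-1)@T[:3,:3].T+T[:3,3]
r=np.hypot(P[...,0]-.57,P[...,1]+.0204)
for a,b in((0,.026),(.0285,.0325),(.036,.05)):
    q=P[(d>0)&(r>a)&(r<b)&(P[...,2]>.02)]; print(a,len(q),np.percentile(q[:,2],[5,25,50,75,99]).round(4))
q=P[(d>0)&(abs(P[...,2]-.034)<.003)&(r<.04)]
print(cv2.minEnclosingCircle(q[:,:2].astype(np.float32)))
A=np.c_[q[:,:2],np.ones(len(q))];print('slope',np.linalg.lstsq(A,q[:,2],rcond=None)[0])
im2,_=grab_frame('side')
cv2.imwrite('pics/end.png',np.hstack([cv2.resize(im,(400,300)),cv2.resize(im2[140:290,200:400],(400,300))]))
E
```

```text
time: 38.58
tool_pos: [0.5699, -0.02, -0.0006]
tool_rot: [-0.0, 0.997, 0.072, -0.0]
contact_force: [0.4, -0.2, 0.0]
gripper_width: 1.002
grasp_force: 0.0
time: 39.5
tool_pos: [0.4755, -0.0201, 0.1401]
tool_rot: [0.0, 0.997, 0.072, 0.001]
contact_force: [-0.8, -0.2, 0.5]
gripper_width: 0.999
grasp_force: 0.0
0 4873 [0.0794 0.0849 0.0871 0.0886 0.0903]
0.0285 657 [0.0281 0.0332 0.0338 0.0344 0.064 ]
0.036 6190 [0.0267 0.0274 0.0279 0.0284 0.0296]
((0.5681257247924805, -0.020467299968004227), 0.034201446920633316)
slope [ 0.00267608 -0.00163536  0.03236711]
```

View pics/end.png

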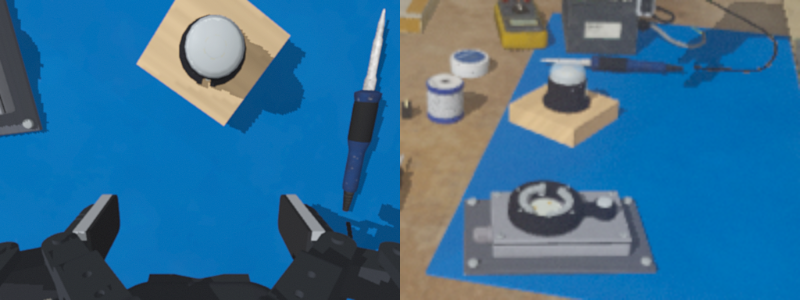

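The head stands upright in the nest. Its flange top is at 0.034 and level, the base is empty, the spool and tin look undisturbed, and the gripper is clear. I'm handing in.

```bash
python3 -c "
from plant import *
print(job_done())"
```

```text
the job is handed in; nothing more can be done
None
```

The beacon head is off its base and standing upright in the nest, flange flat on the wood; I handed the job in at about 40 s of the 72 s allowed, and no verdict came back.

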